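# Open the electrode case with the pop-out T-handle latch

## Robot

A 6-joint arm with a two-finger parallel gripper is mounted at the origin on the work surface. World frame = base frame: x ahead of the robot, y to its left, z up, the work surface at z = 0. Lengths are in m, angles in rad, forces in N, time in s.
With the tool pointing down it reaches from about 0.275 to 0.75 m from the base axis. Payload 10.2 kg.
Tool frame: the origin (TCP) lies midway between the tips of the shut fingers; the grasp point (between the pads) lies 19 mm behind it (env.hold_point_z is the distance from the TCP to the grasp point, in m); x points along the fingers, z is the direction in which the jaws open and shut, and the axes are right-handed (so a half turn about x gives the same grasp; the last joint's range is limited). The gripper opens to 85 mm and grips with 20 to 120 N. Pads are 22 mm wide; open, the fingers measure 114 mm over their backs; the gripper's body (76 mm by 85 mm) begins 54 mm behind the grasp point. The pads swing forward as they close: fully open they stand 13 mm farther back than shut.
Start: joints at [-1.534, 0.313, 1.498, -0, 1.331, -0.223], TCP at [0.135, -0.507, 0.231] pointing down, gripper open.
Joint ranges: [-2.94, 2.94], [-0.97, 2.17], [0.19, 2.56], [-1.23, 4.37], [0.02, 3.11], [-2.88, 2.88]. Speed limits (rad/s): [2.39, 2.39, 3.01, 3.14, 3.14, 3.14].

## Interface

Orientations are given as a unit quaternion [x, y, z, w].
In Python, from bench import env, kinematics, monitor, eyes, job gives the robot as it stands. The module is installed in compiled form; this text tells all that it offers. Calls block until the motion is done:
- env.reach(position, orientation): joint-space move of the TCP to a pose.
- env.movel(position, velocity=0.15, frame=None, guard=None): straight line of the TCP; frame=None keeps the orientation; velocity is the mean speed in m/s. With guard (N) it stops when the force on the tool has changed by that much, and returns True; else False.
- env.set_joints(angles): joint-space move.
- env.release() and env.close_gripper(effort=None): open the fingers fully, or close them until they stop; effort is the grip in N (None keeps the last).
- env.hold(seconds).
- kinematics.ik(position, orientation): joint angles nearest the present ones, or None.
- monitor.sense(): the state.
- eyes.grab_frame(name): name is "scene" or "top" or "wrist"; returns a dict with "frame" (420x560x3 uint8, red, green, blue), "mtx" (3x3 intrinsics, pixels), "view" (4x4, takes a point from world to camera coordinates). Camera axes: x right, y down, z forward; pixel columns grow to the right and rows downward; lengths in m; the calibration is good to about 2 mm. A picture is of the moment at which its call begins. There is no depth.
A pose or a line that the arm cannot do raises env.MotionError and nothing moves.
- job.hand_in(): hands the job in, once; it reports no verdict.
The state is a dict: "clock": time; "joints": joint angles; "qvel": joint speeds; "joint_efforts": joint torques, N m; "position": TCP position; "ee_rot": TCP orientation; "contact_force": force on the tool from outside, world axes, zero at the start; "ft_torque": the same for the moment, N m; "finger_gap": opening from 0.0 (shut) to 1.0 (fully open).
Only numpy, scipy, OpenCV 4.12 (cv2) and the standard library are available. Lean on these libraries where they do the work, as an engineer would, in place of code of your own. Each camera call takes 0.05 s, during which the arm holds its last target.

## Task

Open the grey steel electrode case on the mould-shop bench: press the red release button so that the T-handle springs out of its dish, turn the handle clockwise (seen from above) until it comes up against its stop, which frees the lid, and then raise the lid to 30 degrees or more, where its stiff hinge holds it open. Feel your way: do not pound the button, wrench the handle against its stop, or heave at the lid while the latch still holds it. Leave the parts and tools lying round the case where they are, and let go at the end.

Things in the scene. Friction and masses are not known exactly. Their poses are not given: they have to be found in the camera images.
- case: Grey sheet-steel case, fixed on the bench, 250 mm deep (x), 360 mm wide (y), 145 mm high with its lid shut. Origin: centre of its underside, on the bench; z up; its front faces -x, the lid's hinge is along its back top edge (+x side).
- lid_angle (a joint): Opening angle of the lid, rad: 0 shut, end of travel 1.25. The lid (256 x 362 mm, 20 mm high, 0.8 kg with the latch) is hinged at the back and its front edge rises; a stiff hinge holds it at whatever angle it is left. Raising it by the handle takes about 13 N.
- lid_hinge (a point): Point on the lid's hinge axis, middle of the case's back edge, 125 mm above the bench. The hinge axis is the case's y axis.
- lid_front (a point): Middle of the lid's lower front edge, 256 mm in front of the hinge; the lid overhangs the case's front wall by 6 mm.
- release_button: Round red release button, 22 mm in diameter, in the stainless dish on the lid (flange 70 x 140 mm, 2 mm proud of the lid's top). Its axis lies 64 mm to the case's +y side of the handle's axis. Origin: on its axis at the level of the lid's top face (before pressing); z out of the lid.
- button_top (a point): Centre of the button's top, 11 mm above the lid's top face when not pressed.
- button_in (a joint): How far the button is pressed, m: 0 to 0.006. It yields from about 1 N; at about 4 mm and 4 N its catch lets go and the handle springs out by itself, also while the button is still held down. Beyond 6 mm it is solid. It comes back up when released.
- spindle: Latch spindle; carries the T-handle and, under the lid, a tongue hooked beneath an adjustable keeper inside the case's front wall (while hooked the lid lifts only about 2 mm). Origin: on the handle's axis at the lid's top face, 195 mm in front of the hinge, 20 mm to the case's -y side of its middle; z out of the lid, y along the handle's bar (the case's y when latched).
- handle_grip (a point): Centre of the T-handle's bright metal bar: 78 mm long (spindle y), 15 wide, 17 high, on a round stem 16 mm in diameter under its middle. Latched, it lies in its recess (23 x 86 mm), its top 4 mm above the lid's top face, this point 4.5 mm below that face; sprung out, this point is 21.5 mm and the bar's underside 13 mm above that face.
- handle_out (a joint): How far the T-handle stands out, m: 0 to 0.026; about 0.0005 when latched. Sprung out it is held there with about 4 N, so that pressing on it sinks it; pressed fully in (about 11 N) it latches again.
- handle_turn (a joint): Turn of the handle from its latched direction, rad, growing clockwise seen from above. It turns only when sprung out, against a drag of about 0.12 N m, and stays where left. The stop lies somewhere between 0.8 and 1.6 rad, differing from case to case; only over about the last 0.09 rad before it is the lid free. The stop is solid: 0.25 N m above the drag is ample to feel it, 0.75 N m is too much.
- guide_pillar: Bystander: steel guide pillar standing on its 42 mm flange, 92 mm tall. Origin: centre of its underside.
- bushing: Bystander: brass guide bushing, 48 mm in diameter, 30 mm high. Origin: centre of its underside.
- insert_block: Bystander: aluminium mould insert, 75 x 55 x 30 mm, two blind holes in its top. Origin: centre of its underside.
- screwdriver: Bystander: screwdriver with a green handle, 190 mm long, lying along its x axis. Origin: underside of its middle.

How it is judged:
By the outcome, as a careful person would: the job done as asked, in the order asked, and still so for the second after the job is handed in, with the robot touching nothing.
It also fails if it takes over 67 s, if anything falls off the work surface, if the arm or the gripper's body presses on something with over 40 N, if the wrist force passes 120 N, or if a joint passes its speed limit or range.

## Working session

There is one attempt and no reset: what is moved stays moved. The work goes in short steps, each a Python script; the robot and the scene stay as the last script left them, time stands still between calls to the robot, and variables do not carry over. Pictures are saved under pics/ and viewed, and the job is handed in when it is done.

```bash
mkdir -p pics; python3 - <<'E'
from bench import env, kinematics, monitor, eyes, job
import cv2
for n in ("scene","top","wrist"):
    d=eyes.grab_frame(n); cv2.imwrite(f"pics/{n}0.png",d["frame"][:,:,::-1]); print(n,d["mtx"].round(1).tolist(),d["view"].round(3).tolist())
s=monitor.sense(); print(s, env.hold_point_z)
E
```

```text
scene [[515.8, 0.0, 285.7], [0.0, 515.8, 210.1], [0.0, 0.0, 1.0]] [[-0.878, 0.478, 0.002, 0.501], [0.398, 0.733, -0.551, -0.149], [-0.265, -0.483, -0.835, 1.616], [0.0, 0.0, 0.0, 1.0]]
top [[417.1, 0.0, 281.9], [0.0, 417.1, 213.1], [0.0, 0.0, 1.0]] [[-0.149, -0.989, -0.001, 0.052], [-0.969, 0.147, -0.199, 0.6], [0.197, -0.029, -0.98, 0.955], [0.0, 0.0, 0.0, 1.0]]
wrist [[304.1, 0.0, 282.1], [0.0, 304.1, 207.7], [0.0, 0.0, 1.0]] [[0.256, -0.967, -0.001, -0.523], [-0.919, -0.243, 0.311, -0.041], [-0.301, -0.079, -0.95, 0.38], [0.0, 0.0, 0.0, 1.0]]
{'clock': 0.15, 'joints': array([-1.53440775e+00,  3.13340228e-01,  1.49821108e+00,  3.30469665e-05,
        1.33101353e+00, -2.23398754e-01]), 'qvel': array([-9.34401784e-05, -2.70844845e-03, -2.73469878e-03,  4.55284291e-05,
       -8.00315924e-05,  5.70385133e-05]), 'joint_efforts': array([ 2.56065243e-03, -4.12367141e+01, -2.59795028e+01, -8.51001573e-05,
        3.22388361e-03,  1.15650209e-05]), 'position': array([ 0.13484981, -0.50720369,  0.23087633]), 'ee_rot': array([ 0.43129756,  0.56076098, -0.43075372,  0.56033987]), 'contact_force': array([-0.11685626,  0.3275988 ,  0.35075575]), 'ft_torque': array([-0.03633131, -0.0211041 ,  0.00206315]), 'finger_gap': 1.0003041938308654} 0.0187
```

View pics/scene0.png

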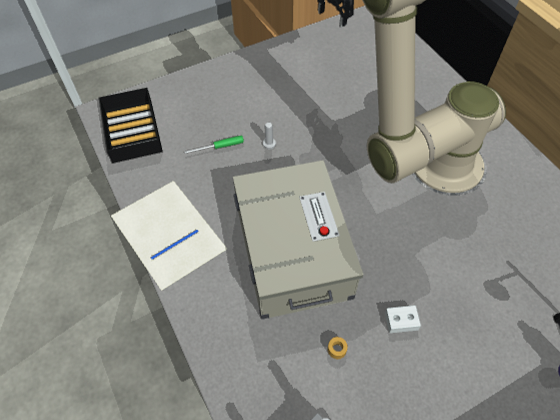

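View pics/top0.png

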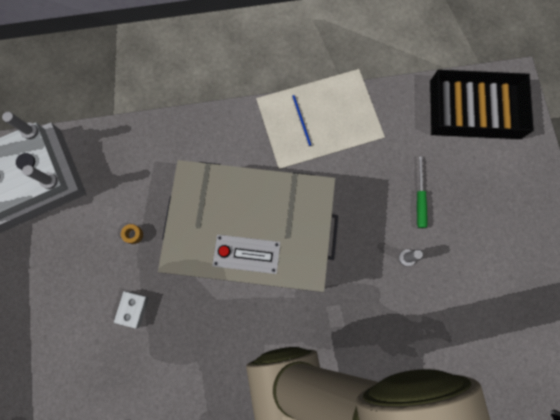

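View pics/wrist0.png

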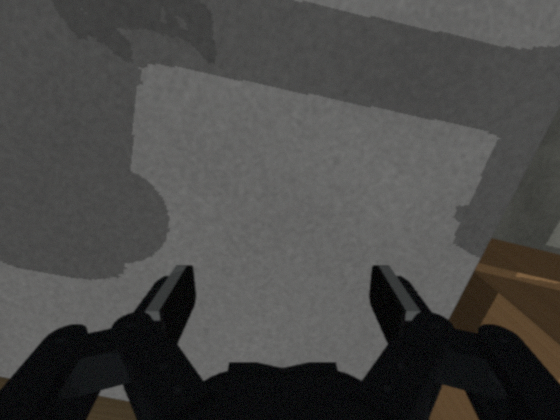

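The views show the case in mid-bench: in top, the red button is at about (224,251), the bar at (253,254) and the lid's corners at (179,161), (335,178), (325,291) and (159,272). The pillar is at (410,257), the screwdriver at (421,195), the bushing at (130,233) and the block at (130,309). I'll measure these by masks.

```bash
cat > h.py <<'E'
from bench import env, kinematics, monitor, eyes, job
import cv2, numpy as np
from scipy.spatial.transform import Rotation as R
def save(n,f): 
    d=eyes.grab_frame(n); cv2.imwrite(f"pics/{f}.png",d["frame"][:,:,::-1]); return d
def ray(d,uv):
    V=d["view"]; Rm=V[:3,:3]; c=-Rm.T@V[:3,3]
    v=Rm.T@np.linalg.inv(d["mtx"])@np.array([uv[0],uv[1],1.]); return c,v/np.linalg.norm(v)
def onz(d,uv,z):
    c,v=ray(d,uv); return c+v*(z-c[2])/v[2]
def tri(rs):
    A=np.zeros((3,3));b=np.zeros(3)
    for c,v in rs:
        P=np.eye(3)-np.outer(v,v);A+=P;b+=P@c
    return np.linalg.solve(A,b)
def proj(d,p):
    q=d["view"][:3,:3]@np.asarray(p)+d["view"][:3,3]; q=d["mtx"]@q; return q[:2]/q[2]
def red(d):
    f=d["frame"].astype(int); m=((f[...,0]>110)&(f[...,1]<60)&(f[...,2]<60)).astype(np.uint8)
    n,l,st,c=cv2.connectedComponentsWithStats(m); i=1+np.argmax(st[1:,4]); return c[i],st[i]
def quat(axis_x, z):  # tool x dir, tool z(jaw) dir
    x=np.array(axis_x,float);x/=np.linalg.norm(x); z=np.array(z,float); z-=x*(x@z); z/=np.linalg.norm(z)
    return R.from_matrix(np.c_[x,np.cross(z,x),z]).as_quat()
E
python3 - <<'E'
from h import *
D={n:eyes.grab_frame(n) for n in("scene","top")}
for n in D:
    c,st=red(D[n]); print(n,c,st, onz(D[n],c,.155))
print("tri",tri([ray(D[n],red(D[n])[0]) for n in D]))
# lid contour: greenish grey
for n in D:
    hsv=cv2.cvtColor(D[n]["frame"],cv2.COLOR_RGB2HSV)
    y,x=(200,240) if n=="top" else (200,280)
    print(n,"lid hsv",hsv[y,x],hsv[y+10,x-20])
    m=((hsv[...,1]>22)&(hsv[...,1]<80)&(hsv[...,0]>15)&(hsv[...,0]<40)&(hsv[...,2]>80)).astype(np.uint8)
    m=cv2.morphologyEx(m,cv2.MORPH_OPEN,np.ones((3,3)))
    k,l,st,c=cv2.connectedComponentsWithStats(m); i=l[y,x]; print(st[i])
    cs,_=cv2.findContours((l==i).astype(np.uint8),cv2.RETR_EXTERNAL,cv2.CHAIN_APPROX_NONE)
    cc=max(cs,key=cv2.contourArea); h=cv2.convexHull(cc); a=cv2.approxPolyDP(h,6,True)[:,0]
    for p in a: print(p, onz(D[n],p,.145).round(4))
    # bright bar
for n in D:
    d=D[n];f=d["frame"]; c=red(d)[0].astype(int); s=45
    cr=f[c[1]-s:c[1]+s,c[0]-s:c[0]+2*s]; cv2.imwrite(f"pics/crop_{n}.png",cv2.resize(cr[:,:,::-1],None,fx=5,fy=5,interpolation=cv2.INTER_NEAREST)); print(n,c)
E
```

```text
scene [323.64150943 230.13207547] [320 227   8   8  53] [0.51994375 0.1065592  0.155     ]
top [223.17142857 250.61428571] [219 246   9  10  70] [0.51930465 0.10264107 0.155     ]
tri [0.51910562 0.10379586 0.15065146]
scene lid hsv [ 32  22 176] [ 34  22 175]
[     0      0    560    420 222184]
[559   0] [-0.7142 -0.3215  0.145 ]
[559 419] [0.324  0.7223 0.145 ]
[  0 419] [1.3328 0.1737 0.145 ]
[0 0] [ 1.0367 -1.2689  0.145 ]
top lid hsv [ 23  32 128] [ 23  32 128]
[  159   161   176   130 15806]
[177 162] [0.7379 0.1835 0.145 ]
[334 178] [ 0.6468 -0.1646  0.145 ]
[323 290] [ 0.4044 -0.0978  0.145 ]
[159 271] [0.4974 0.2468 0.145 ]
scene [323 230]
top [223 250]
```

```bash
ls pics
```

```text
crop_scene.png
crop_top.png
scene0.png
top0.png
wrist0.png
```

```bash
cat >> h.py <<'E'
yaw=-0.262; cx=np.array([np.cos(yaw),np.sin(yaw),0]); cy=np.array([-np.sin(yaw),np.cos(yaw),0]); ez=np.array([0,0,1.])
H=np.array([.5017,.0399,.145])  # handle axis at lid top
E
python3 - <<'E'
from h import *
for s in (1,-1):
    q=quat([0,0,-1],s*cx); print("grasp",s,kinematics.ik(H+ez*.007,q), kinematics.ik(H+ez*.12,q))
    for t in (.8,1.2,1.6):
        r=R.from_rotvec([0,0,-t]); q=(r*R.from_quat(quat([0,0,-1],s*cx))).as_quat()
        print(t,kinematics.ik(H+ez*.007,q))
        hg=H+195e-3*cx; hg[2]=.125
        for a in (.2,.4,.6):
            # lid opening: rotate about +cy by +a ? front (-cx) must rise
            ro=R.from_rotvec(cy*a); p=hg+ro.apply(H+ez*.007-hg); k=kinematics.ik(p,(ro*R.from_quat(q)).as_quat())
            print("  ",a,p.round(3),None if k is None else k.round(2))
E
```

```text
grasp 1 [-1.53827282e-01  3.44341721e-01  1.67387396e+00 -4.44089210e-16
  1.12337697e+00  1.08172718e-01] [-1.53827282e-01  2.41349284e-01  1.50332087e+00 -4.44089210e-16
  1.39692250e+00  1.08172718e-01]
0.8 [-1.53827282e-01  3.44341721e-01  1.67387396e+00 -4.44089210e-16
  1.12337697e+00  9.08172718e-01]
   0.2 [0.511 0.038 0.19 ] [-0.17  0.43  1.46  0.02  1.45  0.89]
   0.4 [0.527 0.033 0.226] [-0.18  0.55  1.21  0.03  1.78  0.89]
   0.6 [0.549 0.027 0.257] [-0.18  0.71  0.93  0.05  2.1   0.89]
1.2 [-1.53827282e-01  3.44341721e-01  1.67387396e+00 -4.44089210e-16
  1.12337697e+00  1.30817272e+00]
   0.2 [0.511 0.038 0.19 ] [-0.17  0.43  1.46  0.02  1.45  1.29]
   0.4 [0.527 0.033 0.226] [-0.18  0.55  1.21  0.03  1.78  1.29]
   0.6 [0.549 0.027 0.257] [-0.18  0.71  0.93  0.05  2.1   1.29]
1.6 [-1.53827282e-01  3.44341721e-01  1.67387396e+00 -4.44089210e-16
  1.12337697e+00  1.70817272e+00]
   0.2 [0.511 0.038 0.19 ] [-0.17  0.43  1.46  0.02  1.45  1.69]
   0.4 [0.527 0.033 0.226] [-0.18  0.55  1.21  0.03  1.78  1.69]
   0.6 [0.549 0.027 0.257] [-0.18  0.71  0.93  0.05  2.1   1.69]

[... 212 characters left out ...]
] [-0.18  0.55  1.21  0.03  1.78 -2.26]
   0.6 [0.549 0.027 0.257] [-0.18  0.71  0.93  0.05  2.1  -2.25]
1.2 [-1.53827282e-01  3.44341721e-01  1.67387396e+00 -4.44089210e-16
  1.12337697e+00 -1.83341994e+00]
   0.2 [0.511 0.038 0.19 ] [-0.17  0.43  1.46  0.02  1.45 -1.85]
   0.4 [0.527 0.033 0.226] [-0.18  0.55  1.21  0.03  1.78 -1.86]
   0.6 [0.549 0.027 0.257] [-0.18  0.71  0.93  0.05  2.1  -1.85]
1.6 [-1.53827282e-01  3.44341721e-01  1.67387396e+00 -4.44089210e-16
  1.12337697e+00 -1.43341994e+00]
   0.2 [0.511 0.038 0.19 ] [-0.17  0.43  1.46  0.02  1.45 -1.45]
   0.4 [0.527 0.033 0.226] [-0.18  0.55  1.21  0.03  1.78 -1.46]
   0.6 [0.549 0.027 0.257] [-0.18  0.71  0.93  0.05  2.1  -1.45]
```

View pics/crop_top.png

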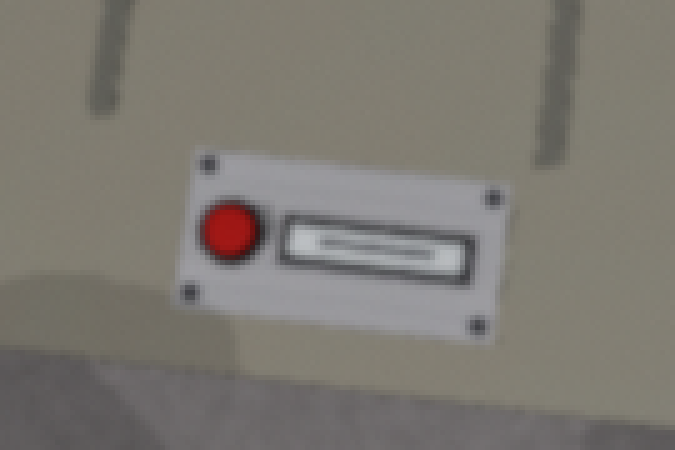

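The top crop shows the button at crop (230,230), which is image (224,251), and the bar along the case's y. Next I'll go above the dish and refine with the wrist camera.

```bash
python3 - <<'E'
from h import *
q=quat([0,0,-1],cx); B=H+.064*cy
s=monitor.sense(); env.reach(list(s["position"]+[0,0,.1]),s["ee_rot"])
env.reach(list(B+ez*.13-cx*.0),q); env.close_gripper(20)
d=save("wrist","w1"); c,st=red(d); print(c,st,onz(d,c,.155), "pred",B, monitor.sense()["clock"], proj(d,H), proj(d,B+ez*.011))
E
```

```text
[283.28688525 199.81420765] [273 189  22  22 366] [0.51846886 0.10389883 0.155     ] pred [0.51827682 0.10171593 0.145     ] 4.1083 [283.61244667 260.25232734] [283.71210854 202.4267079 ]
```

View pics/w1.png

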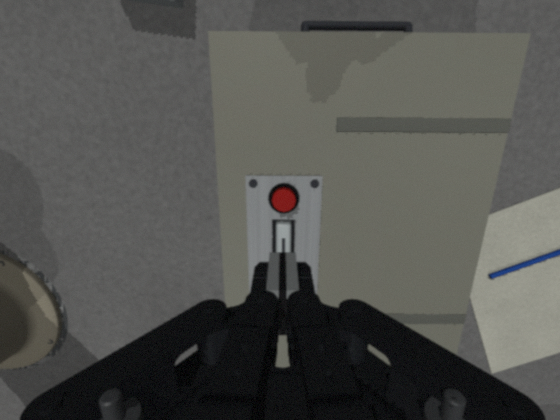

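Wrist view: the button is at (283,200), which confirms (0.5187, 0.1036), and the dish edges line up with the image. Now I'll press it gently.

```bash
sed -i 's/^H=.*/H=np.array([.5020,.0417,.145])/' h.py; python3 - <<'E'
from h import *
q=quat([0,0,-1],cx); B=H+.064*cy
P=lambda z:[B[0],B[1],z]
env.movel(P(.170),velocity=.12); env.hold(.1)
f0=monitor.sense()["contact_force"].copy(); print(f0)
z=.161; env.movel(P(z),velocity=.03,guard=6); L=[]
for i in range(26):
    z-=.0006
    if env.movel(P(z),velocity=.01,guard=8): print("guard")
    s=monitor.sense(); f=(s["contact_force"]-f0)[2]; L.append((round(s["position"][2]*1e3,1),round(f,2)))
    if f>6.5: break
print(L, monitor.sense()["clock"]); 
print(monitor.sense()["position"]-B)
env.hold(.2); save("scene","s2")
env.movel(P(.215),velocity=.12); save("wrist","w2"); print(monitor.sense()["clock"])
E
```

```text
[-0.31508271  0.49360077  0.31465014]
[(np.float64(160.4), np.float64(-0.61)), (np.float64(159.8), np.float64(-0.56)), (np.float64(159.1), np.float64(0.35)), (np.float64(158.6), np.float64(-1.33)), (np.float64(157.9), np.float64(-0.89)), (np.float64(157.4), np.float64(-0.5)), (np.float64(156.8), np.float64(-0.44)), (np.float64(156.2), np.float64(-0.82)), (np.float64(155.9), np.float64(2.73)), (np.float64(155.2), np.float64(3.18)), (np.float64(154.4), np.float64(3.52)), (np.float64(153.9), np.float64(5.01)), (np.float64(153.2), np.float64(3.37)), (np.float64(152.4), np.float64(2.05)), (np.float64(152.0), np.float64(2.66)), (np.float64(151.4), np.float64(2.82)), (np.float64(150.8), np.float64(2.5)), (np.float64(150.2), np.float64(3.24)), (np.float64(149.9), np.float64(6.09)), (np.float64(149.8), np.float64(9.99))] 10.6833
[9.02264707e-05 5.78961968e-06 4.81708839e-03]
11.6833
```

View pics/w2.png

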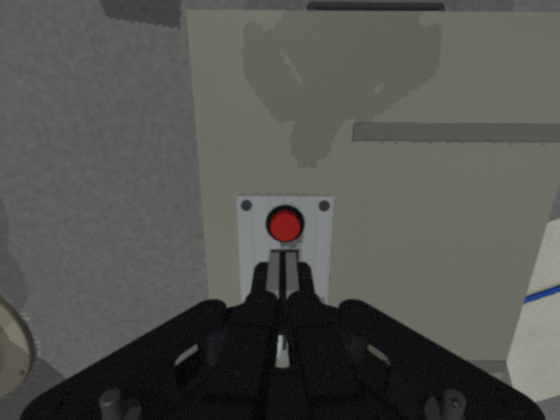

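The handle is hidden by the fingers in this view; the bar's end shows at (283,350). I'll check it in the top and scene cameras.

```bash
python3 - <<'E'
from h import *
env.release()
q=quat([0,0,-1],cx)
env.reach(list(H+ez*.085),q)
for n in("scene","top"):
    d=save(n,n+"3"); u=proj(d,H).astype(int); s=40
    cr=d["frame"][u[1]-s:u[1]+s,u[0]-s:u[0]+s]; cv2.imwrite(f"pics/c3{n}.png",cv2.resize(cr[:,:,::-1],None,fx=6,fy=6))
save("wrist","w3"); print(monitor.sense()["clock"])
E
python3 -c "
import cv2,numpy as np
a=cv2.imread('pics/c3scene.png');b=cv2.resize(cv2.imread('pics/w3.png'),None,fx=.55,fy=.55)
c=np.zeros((480,800,3),np.uint8);c[:,:480]=a;c[:231,480:788]=b;cv2.imwrite('pics/m3.png',c)"
```

```text
12.9833
```

View pics/m3.png

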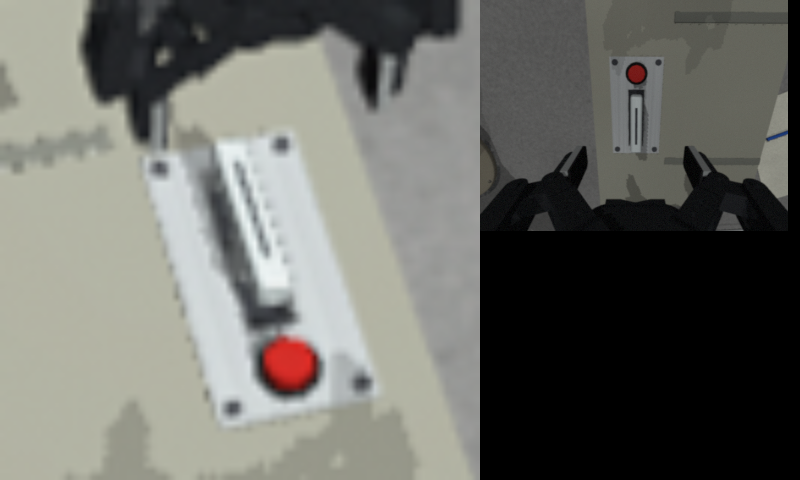

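The scene crop shows the bar sprung out, standing above its dark recess. In the wrist view it sits between the fingers. Next I'll grip it and take the first small turn to see how the torque reads.

```bash
python3 - <<'E'
from h import *
print("g",env.movel(list(H+ez*.007),velocity=.06,guard=8)); env.hold(.1)
s=monitor.sense(); print(s["position"]-H,s["contact_force"],s["ft_torque"])
env.close_gripper(30); env.hold(.1)
s=monitor.sense(); print(s["finger_gap"],s["contact_force"],s["ft_torque"])
j=s["joints"].copy(); j0=kinematics.ik(list(H+ez*.007),quat([0,0,-1],cx)); print(j-j0)
for k in range(1,6):
    jj=j0.copy(); jj[5]+=.03*k; env.set_joints(jj); s=monitor.sense()
    print(.03*k,s["joints"][5]-j0[5],s["contact_force"].round(2),s["ft_torque"].round(3),s["joint_efforts"][5].round(3),s["clock"])
save("scene","s4");save("wrist","w4")
E
```

```text
g False
[ 1.31053936e-04 -1.05379914e-05  7.27896238e-03] [0.26954986 0.20345565 0.33898101] [0.00451234 0.01430816 0.03363991]
0.16698318381951946 [ 4.3177837  -0.55154372 -1.5383868 ] [-0.11839472 -0.68308032 -0.06114591]
[-2.18558274e-04  1.66433358e-04 -9.33203604e-04  3.45300014e-05
 -1.45771424e-03  1.30050352e-04]
0.03 0.030116351537455788 [ 5.37 -0.09 -1.85] [-0.111 -0.707 -0.088] 0.017 15.525
0.06 0.060173066806582354 [ 5.34 -1.39 -2.55] [-0.122 -0.754 -0.064] 0.018 15.775
0.09 0.09013341493883581 [ 6.03 -1.2  -1.35] [-0.094 -0.785 -0.088] 0.018 16.025
0.12 0.12013529604024512 [ 5.1  -0.84 -1.87] [-0.149 -0.781 -0.068] 0.018 16.275
0.15 0.15013921130644614 [ 5.36 -0.69 -1.39] [-0.136 -0.797 -0.017] 0.018 16.525
```

View pics/w4.png

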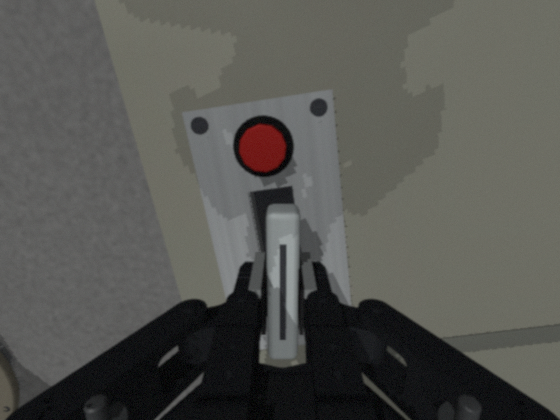

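The bar turns with the gripper, clockwise as wanted. There is a 5 N sideways load, so I'll re-centre a little before going on.

```bash
python3 - <<'E'
from h import *
p=monitor.sense()["position"].copy()
for dx in (.0005,.001,.0015):
    env.movel(list(np.r_[(H+cx*dx)[:2],.152]),velocity=.01); env.hold(.1)
    s=monitor.sense(); print(dx,s["position"]-H,s["contact_force"].round(2),s["ft_torque"].round(3),s["clock"])
E
```

```text
0.0005 [ 0.00091821 -0.00026737  0.0072148 ] [ 5.87 -1.58 -0.6 ] [-0.153 -0.738 -0.098] 16.975
0.001 [ 0.00097168 -0.00024139  0.00718952] [ 1.82 -1.04  2.29] [-0.108 -0.264 -0.078] 17.325
0.0015 [ 0.00104259 -0.00029302  0.00687612] [-2.72 -0.4   3.65] [ 0.054  0.413 -0.087] 17.675
```

```bash
python3 - <<'E'
from h import *
C=H+cx*.0011
j0=kinematics.ik(list(C+ez*.007),quat([0,0,-1],cx))
a=.15; L=[]; base=[]
while a<1.66:
    a+=.1 if a<.7 else .03
    jj=j0.copy(); jj[5]+=a; env.set_joints(jj); t=[]
    s=monitor.sense(); tz=s["ft_torque"][2]; L.append((round(a,2),round(s["joints"][5]-j0[5],3),s["contact_force"].round(1).tolist(),round(tz,3)))
    if a<.75: base.append(tz)
    elif abs(tz-np.mean(base))>.22: break
for l in L: print(*l)
print(s["clock"])
E
```

```text
0.25 0.248 [-1.0, -0.2, 4.2] -0.182
0.35 0.346 [-0.5, -0.8, 4.1] -0.116
0.45 0.445 [0.8, -1.9, 4.0] -0.174
0.55 0.545 [0.9, -2.1, 3.5] -0.152
0.65 0.645 [2.8, -2.5, 3.1] -0.083
0.75 0.744 [3.8, -3.7, 4.0] -0.115
0.78 0.775 [2.8, -3.7, 3.7] -0.053
0.81 0.805 [3.0, -4.9, 3.7] -0.08
0.84 0.835 [2.8, -5.4, 3.8] -0.035
0.87 0.865 [3.3, -3.9, 3.1] 0.0
0.9 0.895 [4.1, -4.5, 4.3] -0.088
0.93 0.925 [3.4, -5.2, 3.6] -0.005
0.96 0.955 [3.2, -4.8, 4.0] -0.044
0.99 0.985 [4.0, -5.9, 3.5] -0.044
1.02 1.015 [3.3, -5.9, 3.0] -0.025
1.05 1.045 [4.2, -5.9, 3.6] -0.011
1.08 1.075 [3.7, -5.5, 3.7] -0.027
1.11 1.105 [3.2, -5.2, 4.0] -0.103
1.14 1.135 [3.3, -6.2, 2.5] -0.075
1.17 1.165 [3.8, -6.3, 2.8] -0.026
1.2 1.195 [3.3, -6.2, 3.0] 0.274
22.925
```

The torque jumped by 0.3 N m at 1.2 rad, which looks like the stop. I'll check that with a picture.

```bash
python3 - <<'E'
from h import *
env.hold(.1); s=monitor.sense(); print(s["ft_torque"],s["contact_force"],s["joints"],s["finger_gap"])
save("wrist","w5")
E
```

```text
[-0.84409364 -0.52724066  0.3304179 ] [ 3.2783759  -6.21775479  3.75680281] [-1.50768733e-01  3.47417316e-01  1.66907235e+00 -1.17893944e-03
  1.12389885e+00  1.30633933e+00] 0.169941624277205
```

View pics/w5.png

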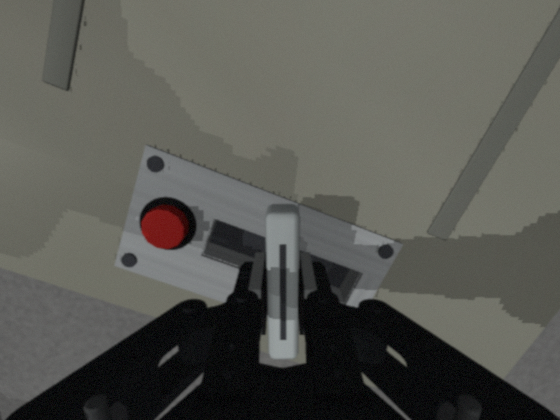

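The bar is vertical at (283,280), crossing the recess at about 70°, still square in the pads and against the stop. I'll relieve the side load, firm the grip and start lifting along the lid's arc, watching the force.

```bash
cat >> h.py <<'E'
C=H+cx*.0011+.0008*np.array([.47,-.88,0]); hg=H+cx*.1961; hg[2]=.125
q1=(R.from_rotvec([0,0,-1.19])*R.from_quat(quat([0,0,-1],cx)))
def lidpose(a):
    ro=R.from_rotvec(cy*a); return list(hg+ro.apply(C+ez*.007-hg)), (ro*q1).as_quat()
E
python3 - <<'E'
from h import *
p,q=lidpose(0); env.movel(p,velocity=.01,frame=q); 
s=monitor.sense(); print(s["contact_force"].round(1),s["ft_torque"].round(2))
env.close_gripper(70); env.hold(.1)
s=monitor.sense(); print(s["contact_force"].round(1),s["ft_torque"].round(2),s["finger_gap"])
for a in (.01,.02,.03,.045,.06,.08,.1):
    p,q=lidpose(a); g=env.movel(p,velocity=.02,frame=q,guard=18); s=monitor.sense()
    print(a,g,s["contact_force"].round(1),s["ft_torque"].round(2),(s["position"]-p).round(4))
    if g: break
print(s["clock"]); d=save("scene","s6")
E
```

```text
[ 2.7 -1.6  4.3] [-0.26 -0.34  0.29]
[ 2.7 -1.4  4.9] [-0.16 -0.42  0.39] 0.15751245663256855
0.01 False [ 4.6 -1.1 -5.4] [-0.24 -0.93  0.27] [-0.0003  0.0001 -0.0008]
0.02 False [ 5.  -0.8 -9.7] [-0.26 -1.15  0.17] [-0.0003  0.0001 -0.0011]
0.03 False [ 5.9 -1.  -9.8] [-0.19 -1.26  0.09] [-0.0003  0.0001 -0.0011]
0.045 False [  5.6  -0.7 -11.2] [-0.23 -1.27  0.1 ] [-0.0003  0.0001 -0.0009]
0.06 False [  5.9  -1.1 -11.3] [-0.16 -1.16  0.08] [-0.0003  0.0001 -0.0006]
0.08 False [  4.6  -0.8 -11.2] [-0.16 -1.07  0.1 ] [-0.0002  0.0001 -0.0004]
0.1 False [  4.4  -0.3 -10. ] [-0.16 -1.06  0.07] [-0.0001  0.     -0.0002]
25.6917
```

View pics/s6.png

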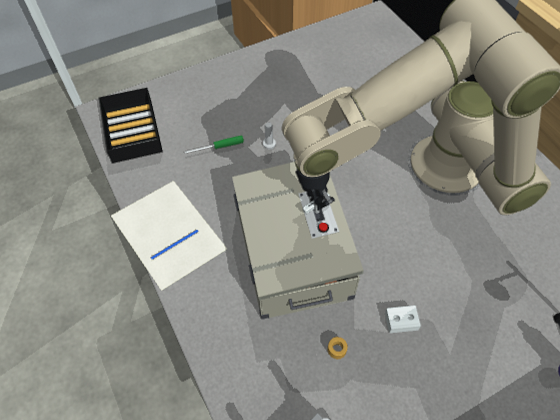

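The latch is free: the force is steady at about 11 N, and a gap shows at the front of the lid near (355,270). Lifting on.

```bash
python3 - <<'E'
from h import *
for a in (.15,.2,.26,.32,.38,.44,.5,.56,.62,.66):
    p,q=lidpose(a); g=env.movel(p,velocity=.05,frame=q,guard=18); s=monitor.sense()
    print(a,g,s["contact_force"].round(1),s["ft_torque"].round(2),(s["position"]-p).round(4),s["clock"])
    if g: break
env.hold(.1); save("scene","s7"); save("top","t7")
E
```

```text
0.15 False [ 4.  -1.1 -3.5] [-0.08 -0.57  0.15] [ 0.0002 -0.      0.0005] 26.0917
0.2 False [ 3.1 -0.4 -4.1] [-0.14 -0.72  0.15] [ 0.     -0.      0.0001] 26.4417
0.26 False [ 1.7 -1.9 -5.1] [-0.17 -0.74  0.19] [-0.0001 -0.     -0.    ] 26.825
0.32 False [ 0.8 -1.5 -6.1] [-0.24 -0.69  0.14] [-0.0001 -0.     -0.0001] 27.2083
0.38 False [ 0.3 -2.  -6.9] [-0.29 -0.63  0.22] [-0.0001 -0.0001 -0.0001] 27.5917
0.44 False [-0.3 -3.5 -6.5] [-0.41 -0.62  0.24] [-0.0001 -0.0001 -0.    ] 27.975
0.5 False [-2.4 -3.5 -6.3] [-0.49 -0.5   0.39] [-0.0001 -0.0001 -0.    ] 28.3583
0.56 False [-2.4 -3.7 -6.3] [-0.56 -0.5   0.41] [-0.     -0.0002  0.    ] 28.7417
0.62 False [-2.3 -4.9 -6.4] [-0.61 -0.52  0.45] [-0.     -0.0002  0.    ] 29.125
0.66 False [-3.4 -5.5 -6.2] [-0.64 -0.45  0.53] [-0.     -0.0002  0.0001] 29.4333
```

View pics/s7.png

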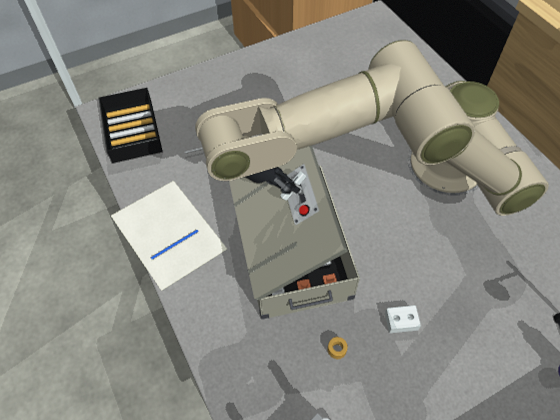

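The lid stands well open: the case's inside shows at (320,280) and the button is at (304,210). Now I'll let go and back straight out along the lid's normal.

```bash
python3 - <<'E'
from h import *
env.release(); env.hold(.1)
p,q=lidpose(.66); ax=R.from_quat(q).apply([1,0,0])
s=monitor.sense(); print(s["finger_gap"],s["contact_force"].round(1))
print(env.movel(list(np.array(p)-ax*.09),velocity=.06,guard=10))
env.movel(list(np.array(p)-ax*.09+ez*.06-np.array([0.0,.0,0])),velocity=.15)
s=monitor.sense(); print(s["position"],s["clock"])
j=s["joints"].copy(); j[0]-=.9; env.set_joints(j); env.hold(.2)
S=save("scene","s8"); T=save("top","t8"); s=monitor.sense(); print(s["contact_force"].round(1),s["clock"])
b=tri([ray(D,red(D)[0]) for D in (S,T)]); print("button",b, red(S),red(T))
hz=hg; r=b-hz; x=-(r@cx); print("angle est", np.degrees(np.arctan2(r[2],x)-np.arctan2(.145+.010-.125,.196)))
E
```

```text
0.994875500028876 [-0.7  0.8 -0.8]
FalseTraceback (most recent call last):
  File "<stdin>", line 6, in <module>
bench.MotionError: the arm cannot follow that straight line within its joint ranges
```

```bash
python3 - <<'E'
from h import *
s=monitor.sense(); print(s["position"],s["joints"].round(2))
j=s["joints"].copy(); j[0]-=.8; env.set_joints(j); env.hold(.2)
S=save("scene","s8"); T=save("top","t8"); s=monitor.sense(); print(s["contact_force"].round(1),s["clock"])
b=tri([ray(D,red(D)[0]) for D in (S,T)]); print("button",b, red(S),red(T))
r=b-hg; x=-(r@cx); print("angle est", np.degrees(np.arctan2(r[2],x)-np.arctan2(.145+.010-.125,.196)))
E
```

```text
[0.61208375 0.01159948 0.3366535 ] [-0.19  0.99  0.23  0.08  2.57  1.31]
[ 0.5 -0.9 -0. ] 34.1417
button [0.57426705 0.08884071 0.26565555] (array([303.20967742, 209.38709677]), array([299, 205,   9,   9,  62], dtype=int32)) (array([219.20289855, 214.56521739]), array([215, 211,  10,   9,  69], dtype=int32))
angle est 36.73828795725897
```

View pics/s8.png

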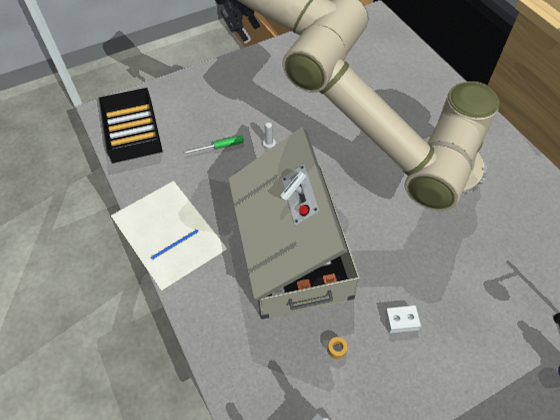

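View pics/t8.png

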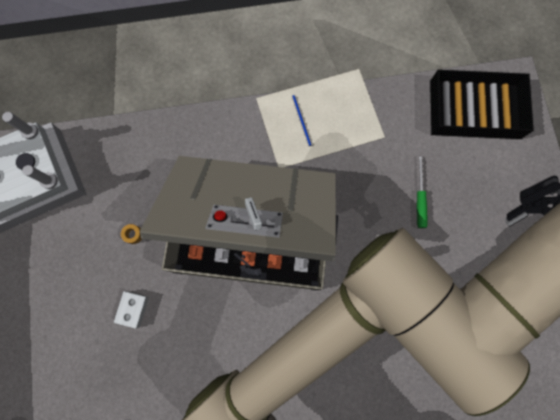

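The lid stays open with the arm clear: the button is at (303,209) in scene, and the lid measures about 37°. The handle is still out and turned. The screwdriver, bushing and block are where they were in top, and the pillar is still at (268,135) in scene.

```bash
python3 -c "
from bench import job
print(job.hand_in())"
```

```text
the job is handed in; nothing more can be done
None
```

The case is open, and I handed the job in at about 34 s of the 67 s allowed.

- **Button:** I pressed it slowly to its full 6 mm. The force ran at 2–5 N over the travel and about 10 N as it bottomed, and the handle sprang out.
- **Handle:** I turned it clockwise to about 1.2 rad. The torque there rose by about 0.3–0.4 N m over the level felt while turning, and I took that as the stop.
- **Lid:** It came up freely along its arc at up to about 11 N.
- **Letting go:** I released the handle and swung the arm clear. The arm could not make the planned straight upward move after I backed out, so I swung the base joint instead.

**Last checks:** With nothing touching it, the lid measured about 37° by triangulating the button in two views. That agrees with the 37.8° I commanded. The handle was still out and turned. The screwdriver, bushing, block and pillar showed no movement in the pictures; I checked this by eye only.

**Less certain:**
- **Drag torque:** It was not clearly readable through sideways loads of a few newtons, so the stop rests on the jump in torque.
- **Late twist:** The moment about the vertical crept up to about 0.5 N m late in the lift. It was read at the wrist, not the spindle, and went away when I let go.

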